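# Put the wheel-balancer cones back on their posts

### The job

Put the four steel centring cones away: set each one, wide end down, over the storage post whose round foot is as wide as the cone's base, so that it sits fully down on the foot. Leave the plain spacer ring and the clamping nut with the two handles where they are.

Things in the scene. Friction and masses are not known exactly. Their poses are not given: they have to be found in the camera images.
- cone_a_grip (a point): The smallest centring cone: a bare steel hollow cone standing loose on the bench, wide end down. Base 58 mm across, 46 mm high. Base rim 6 mm high, then a taper up to a plain cylindrical collar 46 mm across which takes the top 32 mm; a vertical bore 34 mm across goes right through. The point lies on the axis in the collar, 10 mm below the cone's top, 36 mm above its underside; z is the cone's axis, up. Grip it across the collar.
- cone_b_grip (a point): The second smallest centring cone: a bare steel hollow cone standing loose on the bench, wide end down. Base 74 mm across, 50 mm high. Base rim 6 mm high, then a taper up to a plain cylindrical collar 46 mm across which takes the top 32 mm; a vertical bore 34 mm across goes right through. The point lies on the axis in the collar, 10 mm below the cone's top, 40 mm above its underside; z is the cone's axis, up. Grip it across the collar.
- cone_c_grip (a point): The second largest centring cone: a bare steel hollow cone standing loose on the bench, wide end down. Base 90 mm across, 54 mm high. Base rim 6 mm high, then a taper up to a plain cylindrical collar 46 mm across which takes the top 32 mm; a vertical bore 34 mm across goes right through. The point lies on the axis in the collar, 10 mm below the cone's top, 44 mm above its underside; z is the cone's axis, up. Grip it across the collar.
- cone_d_grip (a point): The largest centring cone: a bare steel hollow cone standing loose on the bench, wide end down. Base 106 mm across, 60 mm high. Base rim 6 mm high, then a taper up to a plain cylindrical collar 46 mm across which takes the top 32 mm; a vertical bore 34 mm across goes right through. The point lies on the axis in the collar, 10 mm below the cone's top, 50 mm above its underside; z is the cone's axis, up. Grip it across the collar.
- post_a_seat (a point): Storage post for the smallest cone, fixed to the bench: a grey-painted round steel foot 58 mm across and 10 mm thick, as wide as that cone's base, with a brass rod 16 mm across standing up from its middle to 42 mm above the foot's top (52 mm above the bench). The point is the middle of the foot's top face, on the rod's axis; z up.
- post_b_seat (a point): Storage post for the second smallest cone, fixed to the bench: a grey-painted round steel foot 74 mm across and 10 mm thick, as wide as that cone's base, with a brass rod 16 mm across standing up from its middle to 42 mm above the foot's top (52 mm above the bench). The point is the middle of the foot's top face, on the rod's axis; z up.
- post_c_seat (a point): Storage post for the second largest cone, fixed to the bench: a grey-painted round steel foot 90 mm across and 10 mm thick, as wide as that cone's base, with a brass rod 16 mm across standing up from its middle to 42 mm above the foot's top (52 mm above the bench). The point is the middle of the foot's top face, on the rod's axis; z up.
- post_d_seat (a point): Storage post for the largest cone, fixed to the bench: a grey-painted round steel foot 106 mm across and 10 mm thick, as wide as that cone's base, with a brass rod 16 mm across standing up from its middle to 42 mm above the foot's top (52 mm above the bench). The point is the middle of the foot's top face, on the rod's axis; z up.
- spacer_mid (a point): A plain steel spacer ring lying on the bench, not a cone: straight-sided, 62 mm across, 38 mm bore, 22 mm high. The point is its centre, half-way up. To be left alone.
- wing_nut_mid (a point): A dark clamping nut with two handles lying on the bench: hub 50 mm across and 34 mm high, two arms with black knobs, 128 mm over all. The point is the hub's centre, half-way up. To be left alone.

How it is judged (in metres and radians):
At the end, for the whole second after the job is handed in: Each of the four cones stands upright (within 0.1 rad) over the post whose foot matches its base, within 13 mm of the post's axis, its base down on the foot (height within 4 mm), released and at rest (horizontal distance between cone_a_grip and post_a_seat below 0.013 m and z of cone_a_grip in the frame of post_a_seat between 0.032 and 0.04 m and angle between each of cone_a_grip, cone_b_grip, cone_c_grip, cone_d_grip's own z axis and vertical below 0.1 rad and linear speed of each of cone_a, cone_b, cone_c, cone_d below 0.02 m/s and horizontal distance between cone_b_grip and post_b_seat below 0.013 m and z of cone_b_grip in the frame of post_b_seat between 0.036 and 0.044 m and horizontal distance between cone_c_grip and post_c_seat below 0.013 m and z of cone_c_grip in the frame of post_c_seat between 0.04 and 0.048 m and horizontal distance between cone_d_grip and post_d_seat below 0.013 m and z of cone_d_grip in the frame of post_d_seat between 0.046 and 0.054 m); the robot touches nothing.
It fails at once if the spacer ring was shifted by more than 20 mm (distance of spacer_mid from where it was at the start of the episode above 0.02 m).
It fails at once if the clamping nut was shifted by more than 20 mm (distance of wing_nut_mid from where it was at the start of the episode above 0.02 m).
It also fails if it takes over 96 s, if anything falls off the work surface, if the arm or the gripper's body presses on something with over 40 N, if the wrist force passes 120 N, or if a joint passes its speed limit or range.

### The arm

A 6-joint arm with a two-finger parallel gripper is mounted at the origin on the work surface. World frame = base frame: x ahead of the robot, y to its left, z up, the work surface at z = 0. Lengths are in mm, angles in rad, forces in N, time in s.
With the tool pointing down it reaches from about 325 to 1000 mm from the base axis. Payload 5.1 kg.
Tool frame: the origin (TCP) lies at the very end of the fingers, on their centre line; the grasp point (between the pads) lies 19 mm behind it; z points along the fingers, y is the direction in which the jaws open and shut (so a half turn about z gives the same grasp; the last joint's range is limited). The gripper opens to 85 mm and grips with 20 to 120 N. Pads are 22 mm wide; open, the fingers measure 114 mm over their backs; the gripper's body (76 mm by 85 mm) begins 54 mm behind the grasp point. The pads swing forward as they close: fully open they stand 13 mm farther back than shut.
Start: joints at [-1.212, 0.124, 1.65, -0, 1.367, -0.083], TCP at [277.886, -587.592, 231.322] pointing down, gripper open.
Joint ranges: [-2.61, 2.61], [-1.02, 2.33], [0.03, 2.71], [-1.35, 4.49], [0.32, 2.68], [-2.91, 2.91]. Speed limits (rad/s): [2.57, 2.57, 3.14, 3.14, 3.14, 3.14].

### API

Orientations are given as a unit quaternion [x, y, z, w].
In Python, from workcell import arm, camera gives the robot as it stands.
- The arm moves only by the shell command python3 -m handwheel 'ROWS' [OPENING] [FORCE]. ROWS is JSON, a list that holds one entry, the list of rows, each a list of 4 numbers: the shift along the tool's x, y, z in units of 25 mm (1.0 is 25 mm), then the turn about the tool's z in units of 5 degrees (1.0 is 5 degrees). A call has 1 to 12 rows; each row shifts and turns the commanded pose from where the row before left it, along the tool's axes as they then stand; what a row does not reach is not made up. A row lasts 1/10 s, in which the tool goes at most 50 mm and 8.59 degrees, less where a joint would pass 70% of its speed; a pose out of reach is approached as far as the arm can. A call is refused whole if a number of a shift passes 1 or a number of a turn 1, either way. A call with a gripper value outside its range is refused whole. OPENING is the finger opening in mm, from 0 to 85.4, set as the call begins (- or left out, the last holds). The fingers move at their own pace and stop on an object; FORCE is the grip in N (left out, the last holds). Time passes only in rows, so rows that do not move let the fingers close. It gives the time, the measured TCP pose, the force and the opening at its end, in the units of the state.
- arm.read_state(): the state, without advancing time (a new reading comes with each control period).
- camera(name): name is "scene" or "top" or "wrist"; returns a dict with "color" (420x560x3 uint8, red, green, blue), "fx", "fy", "cx", "cy" (pixels), "pose" (4x4, takes a point from camera to world coordinates); the wrist camera has in their place "mount" (4x4, takes a point from camera to tool coordinates, whose origin is the TCP and whose axes are the flange's). Camera axes: x right, y down, z forward; pixel columns grow to the right and rows downward; lengths in mm; the calibration is good to about 2 mm. The wrist camera is an equidistant fisheye: a pixel r from the principal point sees the ray r / f radians off the axis. A picture is of the moment at which its call begins: read the wrist's pose just before it. There is no depth.
- arm.job_done(): hands the job in, once; it reports no verdict.
The state is a dict: "t": time; "joints": joint angles; "dq": joint speeds; "tau": joint torques, N m; "tcp_pos": TCP position; "ee_rot": TCP orientation; "ft_force": force on the tool from outside, world axes, zero at the start; "wrist_torque": the same for the moment, N m; "opening": finger opening in mm.
Only numpy, scipy, OpenCV 4.12 (cv2) and the standard library are available. Lean on these libraries where they do the work, as an engineer would, in place of code of your own. Each camera call takes 0.05 s, during which the arm holds its last target.

## Working session

There is one attempt and no reset: what is moved stays moved. The work goes in short steps, Python scripts to look and compute and a shell command to move; the robot and the scene stay as the last step left them, time stands still between calls to the robot, and variables do not carry over. Pictures are saved under pics/ and viewed, and the job is handed in when it is done.

```bash
ls; mkdir -p pics; python3 - <<'E'
from workcell import arm,camera
import cv2,numpy as np
np.set_printoptions(precision=4,suppress=True)
for n in("scene","top","wrist"):
    c=camera(n); cv2.imwrite(f"pics/{n}0.png",c["color"][:,:,::-1])
    print(n,{k:c[k] for k in c if k!="color"})
print(arm.read_state())
E
```

```text
pics
scene {'fx': 493.7137895767025, 'fy': 493.7137895767025, 'cx': 275.5642575523492, 'cy': 203.64057151904697, 'pose': array([[   0.7249,    0.5014,   -0.4724, 1037.6263],
       [   0.6887,   -0.5141,    0.5112, -540.7171],
       [   0.0134,   -0.6959,   -0.718 ,  852.8823],
       [   0.    ,    0.    ,    0.    ,    1.    ]])}
top {'fx': 467.9601121449372, 'fy': 467.9601121449372, 'cx': 284.9704466862131, 'cy': 199.8630447208933, 'pose': array([[  -0.0181,   -0.9865,    0.1629,  339.823 ],
       [  -0.9994,    0.0227,    0.027 ,  -13.2833],
       [  -0.0303,   -0.1623,   -0.9863, 1183.1343],
       [   0.    ,    0.    ,    0.    ,    1.    ]])}
wrist {'fx': 325.19226210127806, 'fy': 325.19226210127806, 'cx': 278.93813895709496, 'cy': 206.30443923287766, 'mount': array([[  -0.0002,   -0.9612,   -0.276 ,   69.8932],
       [   1.    ,   -0.0005,    0.0009,   -0.69  ],
       [  -0.001 ,   -0.276 ,    0.9612, -142.8085],
       [   0.    ,    0.    ,    0.    ,    1.    ]])}
{'t': 0.15, 'joints': array([-1.2116,  0.1244,  1.6514, -0.    ,  1.3675, -0.0826]), 'dq': array([-0.0004, -0.0021, -0.0027,  0.0007, -0.0009,  0.0006]), 'tau': array([  0.0007, -42.423 , -36.6013,  -0.0001,   0.0047,  -0.    ]), 'tcp_pos': array([ 277.6939, -587.1537,  230.3206]), 'ee_rot': array([ 0.9757,  0.2191, -0.0001, -0.0008]), 'ft_force': array([ 0.015 ,  0.014 , -0.9868]), 'wrist_torque': array([-0.0147,  0.0132,  0.0426]), 'opening': 85.2397729815453}
```

View pics/scene0.png

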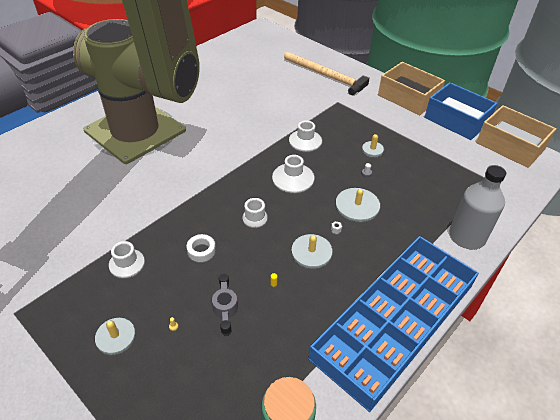

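View pics/top0.png

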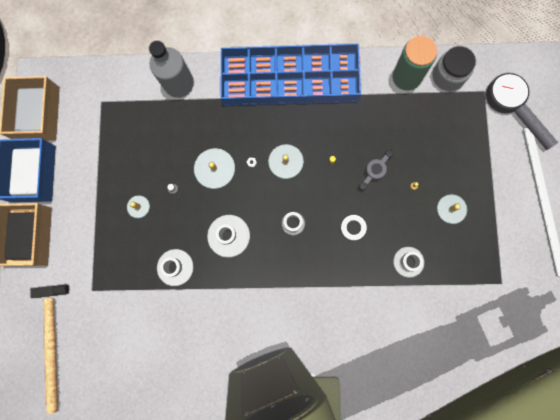

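View pics/wrist0.png

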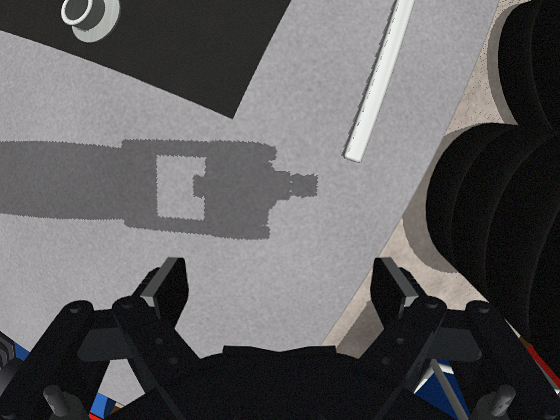

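The top view shows four cones, near (175,267), (228,235), (293,223) and (409,262). The posts are near (138,207), (214,168), (286,161) and (452,209), the spacer at (353,228) and the nut at (376,169). Next I measure them.

```bash
cat > h.py <<'E'
from workcell import arm,camera
import cv2,numpy as np
from scipy.spatial.transform import Rotation as R
np.set_printoptions(precision=1,suppress=True)
def ray(c,uv,z):
    uv=np.atleast_2d(uv).astype(float)
    d=np.c_[(uv[:,0]-c["cx"])/c["fx"],(uv[:,1]-c["cy"])/c["fy"],np.ones(len(uv))]@c["pose"][:3,:3].T
    o=c["pose"][:3,3]
    return (o+d*((z-o[2])/d[:,2])[:,None])[:,:2]
def wray(c,st,uv,z):
    uv=np.atleast_2d(uv).astype(float)
    x=(uv-[c["cx"],c["cy"]]); r=np.hypot(*x.T); th=r/c["fx"]
    d=np.c_[x/np.maximum(r,1e-9)[:,None]*np.sin(th)[:,None],np.cos(th)]
    Rt=R.from_quat(st["ee_rot"]).as_matrix()
    M=c["mount"]; o=Rt@M[:3,3]+st["tcp_pos"]; d=d@M[:3,:3].T@Rt.T
    return (o+d*((z-o[2])/d[:,2])[:,None])[:,:2]
def circ(p):
    A=np.c_[2*p,np.ones(len(p))]; s=np.linalg.lstsq(A,(p**2).sum(1),rcond=None)[0]
    r=np.sqrt(s[2]+s[0]**2+s[1]**2); e=np.hypot(*(p-s[:2]).T)-r
    return s[:2],2*r,np.sqrt((e**2).mean())
E
python3 - <<'E'
from h import *
for name,roi in(("top",(105,100,490,285)),):
    im=cv2.imread(f"pics/{name}0.png"); c=camera(name)
    g=cv2.cvtColor(im,cv2.COLOR_BGR2GRAY)
    m=(g>110).astype(np.uint8)
    hsv=cv2.cvtColor(im,cv2.COLOR_BGR2HSV)
    m0=np.zeros_like(m);x0,y0,x1,y1=roi;m0[y0:y1,x0:x1]=m[y0:y1,x0:x1]
    cs,h=cv2.findContours(m0,cv2.RETR_CCOMP,cv2.CHAIN_APPROX_NONE)
    for i,k in enumerate(cs):
        if len(k)<20: continue
        p=k[:,0].astype(float); pc=p.mean(0)
        print(i,"par",h[0][i][3],"px",pc,"n",len(k),"|",*[f"z{z}: {circ(ray(c,p,z))[0]} D{circ(ray(c,p,z))[1]:.1f} e{circ(ray(c,p,z))[2]:.1f};" for z in(6,10,46,60)])
t=cv2.imread("pics/top0.png")[120:290,100:500]
cv2.imwrite("pics/topz.png",cv2.resize(t,None,fx=2,fy=2,interpolation=cv2.INTER_CUBIC))
E
```

```text
0 par -1 px [479.5 284. ] n 38 | z6: [-157.  -445.1] D943.9 e0.2; z10: [-154.8 -443.6] D939.7 e0.2; z46: [-135.5 -430.5] D902.6 e0.2; z60: [-128.2 -425.4] D888.5 e0.2;
4 par -1 px [174.6 266.9] n 104 | z6: [370.5 298.9] D90.7 e1.1; z10: [370.4 297.9] D90.4 e1.1; z46: [369.4 288.3] D87.6 e1.0; z60: [369.1 284.6] D86.5 e1.0;
5 par 4 px [169.7 266.7] n 35 | z6: [371.1 311.7] D32.3 e0.7; z10: [371.  310.6] D32.2 e0.7; z46: [370.  300.7] D31.2 e0.7; z60: [369.6 296.8] D30.8 e0.7;
6 par -1 px [408.4 261.7] n 87 | z6: [ 372.3 -284.1] D75.7 e0.7; z10: [ 372.2 -283.2] D75.4 e0.7; z46: [ 371.2 -274.9] D73.1 e0.7; z60: [ 370.8 -271.7] D72.2 e0.6;
8 par 6 px [412.5 261. ] n 36 | z6: [ 373.6 -294.1] D32.2 e0.8; z10: [ 373.4 -293.1] D32.0 e0.8; z46: [ 372.4 -284.6] D31.1 e0.7; z60: [ 372.  -281.2] D30.7 e0.7;
9 par -1 px [353.3 227.2] n 73 | z6: [ 460.9 -152. ] D64.3 e0.7; z10: [ 460.5 -151.6] D64.1 e0.7; z46: [ 456.8 -147.3] D62.1 e0.7; z60: [ 455.4 -145.7] D61.3 e0.7;
10 par 9 px [353.4 227. ] n 40 | z6: [ 461.1 -151.6] D35.7 e0.7; z10: [ 460.7 -151.1] D35.6 e0.7; z46: [ 457.  -146.9] D34.5 e0.6
[... 1746 characters left out ...]
09.6] D31.0 e0.7; z60: [ 598.6 -207.1] D30.6 e0.7;
30 par -1 px [213.9 167.9] n 115 | z6: [622.6 201.4] D106.4 e0.7; z10: [621.7 200.7] D106.0 e0.7; z46: [613.  194.1] D102.7 e0.7; z60: [609.6 191.6] D101.5 e0.7;
32 par -1 px [285.5 161. ] n 98 | z6: [636.4  15.7] D90.5 e0.6; z10: [635.4  15.6] D90.2 e0.6; z46: [626.3  14.7] D87.4 e0.6; z60: [622.8  14.4] D86.3 e0.6;
34 par -1 px [488.1 126.5] n 98 | z6: [ 715.7 -481.5] D94.2 e13.7; z10: [ 714.5 -479.9] D93.9 e13.7; z46: [ 703.  -465.6] D91.0 e13.2; z60: [ 698.5 -460. ] D89.9 e13.1;
35 par -1 px [132.8 100.2] n 113 | z6: [662.1 423.3] D315.1 e5.4; z10: [661.  421.8] D314.1 e5.3; z46: [651.2 408.5] D304.4 e5.2; z60: [647.3 403.3] D300.7 e5.1;
```

View pics/topz.png

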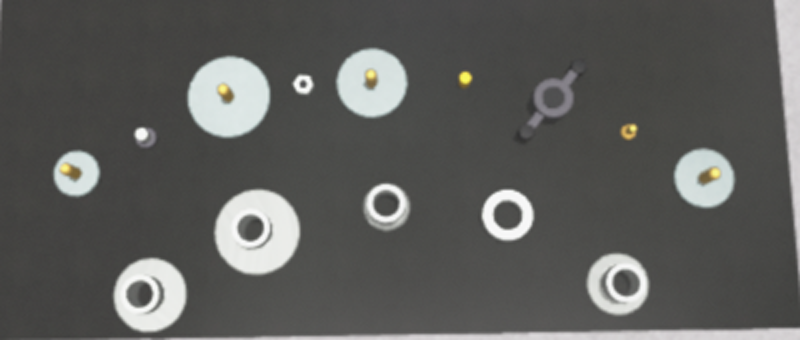

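Diameters match (58/74/90/106 ±2 mm), and the base and bore centres agree to within 1 mm. First I turn the tool square to the world and lower it.

```bash
python3 -m handwheel '[[[0,0,0.9,1],[0,0,0.9,1],[0,0,0.9,1],[0,0,0.9,1],[0,0,0.9,1],[0,0,0,0.06],[0,0,0,0]]]' 85 60; python3 - <<'E'
from h import *
s=arm.read_state(); print(s["t"],s["tcp_pos"],R.from_quat(s["ee_rot"]).as_matrix(),s["joints"])
print((np.array([372.2,-283.8])-s["tcp_pos"][:2])/25)
E
```

```text
t: 0.9
tcp_pos: [277.8, -587.4, 118.6]
ee_rot: [1.0, 0.001, -0.0, -0.0]
ft_force: [-0.7, -0.2, 0.5]
opening: 85.3
0.9 [ 277.8 -587.4  118.6] [[ 1.  0. -0.]
 [ 0. -1.  0.]
 [-0. -0. -1.]] [-1.2  0.2  1.7 -0.   1.2  0.4]
[ 3.8 12.1]
```

```bash
python3 -m handwheel '[[[0.32,-1,0,0],[0.32,-1,0,0],[0.32,-1,0,0],[0.32,-1,0,0],[0.32,-1,0,0],[0.32,-1,0,0],[0.32,-1,0,0],[0.32,-1,0,0],[0.32,-1,0,0],[0.32,-1,0,0],[0.32,-1,0,0],[0.26,-1,0,0]]]'; python3 -m handwheel '[[[0,-0.14,0,0],[0,0,0,0],[0,0,0,0]]]'; python3 - <<'E'
from h import *
s=arm.read_state(); c=camera("wrist"); cv2.imwrite("pics/w1.png",c["color"][:,:,::-1]); print(s["t"],s["tcp_pos"])
E
```

```text
t: 2.1
tcp_pos: [373.6, -287.6, 121.3]
ee_rot: [1.0, 0.001, 0.002, 0.001]
ft_force: [-0.0, -0.1, 0.7]
opening: 85.2
t: 2.4
tcp_pos: [372.7, -285.2, 120.0]
ee_rot: [1.0, 0.0, 0.001, 0.001]
ft_force: [-0.8, -0.7, 0.1]
opening: 84.8
2.4 [ 372.7 -285.2  120. ]
```

View pics/w1.png

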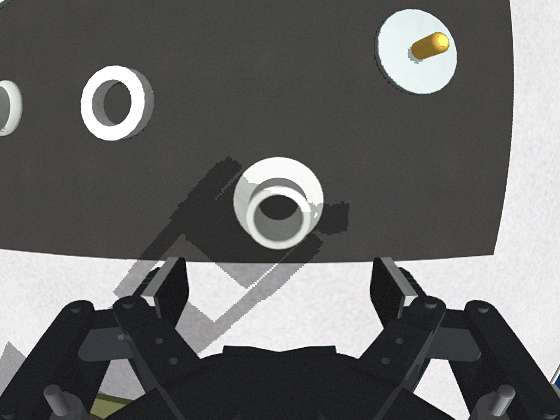

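The wrist view shows cone b at about (279,205), between the fingers, and post b's foot at (416,52). I use this view as a cross-check.

```bash
python3 - <<'E'
from h import *
s=arm.read_state(); c=camera("wrist"); im=c["color"]
print("bore",wray(c,s,[[279,217]],50),"base l/r",wray(c,s,[[234,200],[323,198]],6))
g=cv2.cvtColor(im,cv2.COLOR_RGB2GRAY); m=(g>110).astype(np.uint8); m[250:]=0
cs,_=cv2.findContours(m,cv2.RETR_EXTERNAL,cv2.CHAIN_APPROX_NONE)
for k in cs:
    if 80<len(k)<400:
        p=k[:,0]; print(p.mean(0),[circ(wray(c,s,p,z)) for z in(6,10)])
E
```

```text
bore [[ 373.7 -285. ]] base l/r [[ 374.1 -248.1]
 [ 375.8 -321.2]]
[278.  201.1] [(array([ 371.3, -284.3]), np.float64(75.1098073335414), np.float64(1.171101743831133)), (array([ 372.4, -284.3]), np.float64(73.93884525275341), np.float64(1.152844264768871))]
[  8.3 108.2] [(array([474.4, -11.2]), np.float64(42.19178974830317), np.float64(7.957588236347042)), (array([473.9, -15.5]), np.float64(41.534019642522445), np.float64(7.833529416200888))]
[117.2 101.5] [(array([ 461.3, -144.1]), np.float64(67.02027299644016), np.float64(1.7087507435574825)), (array([ 461. , -146.2]), np.float64(65.97542677583903), np.float64(1.6821113152691107))]
[416.9  50.9] [(array([ 503.1, -400.8]), np.float64(73.64577831561093), np.float64(0.30229871044391593)), (array([ 502.2, -399. ]), np.float64(72.49764045082287), np.float64(0.2975858728057381))]
```

Both views agree within about 1 mm. I go down to the grip height (TCP z 20) and close.

```bash
python3 -m handwheel '[[[0,0,1,0],[0,0,1,0],[0,0,1,0],[0,0,0.6,0],[0,-0,0.35,0],[0,0,0,0],[0,0,0,0]]]'; python3 -m handwheel '[[[0,0,0,0],[0,0,0,0],[0,0,0,0],[0,0,0,0],[0,0,0,0],[0,0,0,0],[0,0,0,0],[0,0,0,0],[0,0,0,0],[0,0,0,0]]]' 38 60
```

```text
t: 3.2
tcp_pos: [372.7, -284.8, 20.7]
ee_rot: [1.0, -0.0, 0.0, 0.0]
ft_force: [-0.2, -0.4, -0.2]
opening: 85.0
t: 4.2
tcp_pos: [373.0, -284.9, 21.3]
ee_rot: [1.0, 0.0, 0.001, 0.001]
ft_force: [-1.0, -0.4, 6.4]
opening: 45.1
```

```bash
python3 -m handwheel '[[[0,0,-0.5,0],[0,0,-1,0],[0,0,-1,0],[0,0,-0.9,0],[0.86,0.76,0,0],[0.86,0.76,0,0],[0.86,0.76,0,0],[0.86,0.76,0,0],[0.86,0.76,0,0],[0.86,0.76,0,0],[0,0,0,0],[0,0,0,0]]]'; python3 - <<'E'
from h import *
s=arm.read_state(); print(s["t"],s["tcp_pos"],s["opening"])
c=camera("wrist"); cv2.imwrite("pics/w2.png",c["color"][:,:,::-1])
E
```

```text
t: 5.4
tcp_pos: [500.7, -397.4, 104.1]
ee_rot: [1.0, 0.0, -0.001, -0.001]
ft_force: [-1.3, -0.4, -3.8]
opening: 45.1
5.4 [ 500.7 -397.4  104.1] 45.117118970699245
```

View pics/w2.png

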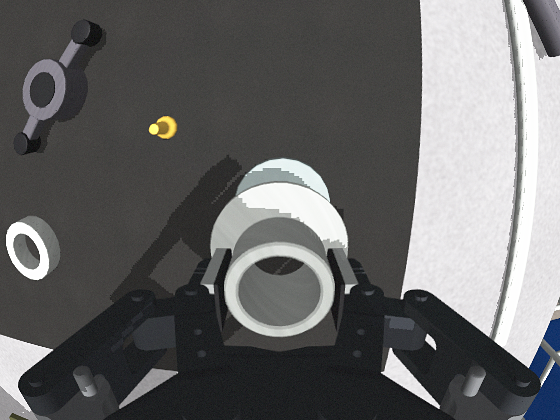

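Cone b is held level, with post b's foot behind it near (283,180). I lower it to just above the foot (TCP z about 32).

```bash
python3 -m handwheel '[[[0.05,0.05,0.6,0],[0,0,0.7,0],[0,0,0.7,0],[0,0,0.5,0],[0,0,0.3,0],[0,0,0.08,0],[0,0,0,0],[0,0,0,0]]]'
```

```text
t: 6.25
tcp_pos: [503.1, -399.7, 33.8]
ee_rot: [1.0, 0.0, 0.001, 0.0]
ft_force: [0.3, 0.6, -3.1]
opening: 45.1
```

```bash
python3 -m handwheel '[[[0,0,0.06,0],[0,0,0.02,0],[0,0,0,0]]]'; python3 -m handwheel '[[[0,0,0,0],[0,0,0,0],[0,0,0,0],[0,0,0,0],[0,0,0,0],[0,0,0,0],[0,0,0,0],[0,0,-0.5,0],[0,0,-1,0],[0,0,-1,0],[0,0,-1,0],[0,0,0,0]]]' 85; python3 - <<'E'
from h import *
s=arm.read_state(); print(s["t"],s["tcp_pos"],s["opening"])
c=camera("wrist"); cv2.imwrite("pics/w3.png",c["color"][:,:,::-1])
print("to a",(np.array([473.7,0.2])-s["tcp_pos"][:2])/25)
E
```

```text
t: 6.55
tcp_pos: [502.8, -399.5, 31.5]
ee_rot: [1.0, 0.0, 0.0, 0.0]
ft_force: [0.3, -0.3, -3.7]
opening: 45.7
t: 7.75
tcp_pos: [505.0, -401.5, 124.7]
ee_rot: [1.0, 0.0, 0.003, 0.003]
ft_force: [-0.1, -0.1, -0.5]
opening: 84.8
7.75 [ 505.  -401.5  124.7] 84.75848401785798
to a [-1.3 16.1]
```

View pics/w3.png

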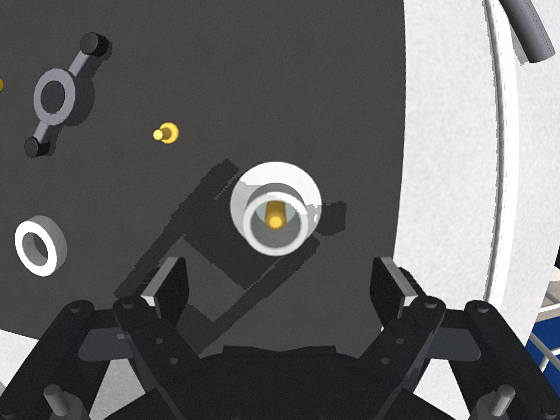

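Cone b sits on post b with the rod showing inside the bore at (276,215). Next is cone a.

```bash
python3 -m handwheel '[[[-0.07,-1,0,0],[-0.07,-1,0,0],[-0.07,-1,0,0],[-0.07,-1,0,0],[-0.07,-1,0,0],[-0.07,-1,0,0],[-0.07,-1,0,0],[-0.07,-1,0,0],[-0.07,-1,0,0],[-0.07,-1,0,0],[-0.07,-1,0,0],[-0.07,-1,0,0]]]';python3 -m handwheel '[[[-0.08,-1,0,0],[-0.08,-1,0,0],[-0.08,-1,0,0],[-0.08,-1,0,0],[0,0,0,0],[0,0,0,0],[0,0,0,0]]]'; python3 - <<'E'
from h import *
s=arm.read_state(); print(s["t"],s["tcp_pos"],s["opening"])
c=camera("wrist"); cv2.imwrite("pics/w4.png",c["color"][:,:,::-1])
print("to a",(np.array([473.7,0.2])-s["tcp_pos"][:2])/25)
g=cv2.cvtColor(c["color"],cv2.COLOR_RGB2GRAY); m=(g>110).astype(np.uint8); m[250:]=0
cs,_=cv2.findContours(m,cv2.RETR_EXTERNAL,cv2.CHAIN_APPROX_NONE)
for k in cs:
    if 80<len(k)<400:
        p=k[:,0]; print(p.mean(0),[circ(wray(c,s,p,z)) for z in(6,10)])
E
```

```text
t: 9.0
tcp_pos: [480.4, -98.0, 117.3]
ee_rot: [1.0, 0.0, -0.001, -0.0]
ft_force: [1.1, 0.6, -0.0]
opening: 84.8
t: 9.7
tcp_pos: [473.3, 0.1, 118.1]
ee_rot: [1.0, -0.0, -0.0, 0.0]
ft_force: [-0.7, -0.1, -0.3]
opening: 84.8
9.7 [473.3   0.1 118.1] 84.78365340849591
to a [0. 0.]
[451.5 218.2] [(array([ 455.9, -159.8]), np.float64(63.83750799173585), np.float64(1.4152806719134081)), (array([ 457.3, -157.3]), np.float64(62.83549326884286), np.float64(1.393065956538566))]
[279.4 205.1] [(array([469.6,   0.1]), np.float64(63.17345567836489), np.float64(2.2956723019446756)), (array([470.7,   0.1]), np.float64(62.18186414108992), np.float64(2.2596386672079656))]
[528.4  60.4] [(array([ 615.4, -240. ]), np.float64(55.91049330575202), np.float64(3.880880253809218)), (array([ 614.3, -236.2]), np.float64(55.0329036375738), np.float64(3.819964668688143))]
[258.9  20.4] [(array([622.7,  16.4]), np.float64(68.28666202763024), np.float64(10.626846319436215)), (array([621.4,  16.1]), np.float64(67.21481190561381), np.float64(10.460043810925072))]
[60.5 47.3] [(array([621. , 204.2]), np.float64(104.27887304354314), np.float64(1.843085881251227)), (array([619.8, 201. ]), np.float64(102.64207722611827), np.float64(1.8141561932563366))]
```

View pics/w4.png

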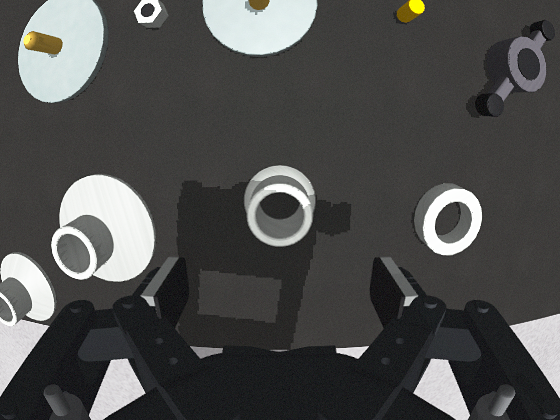

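The wrist view puts cone a on the tool's centre line at (279,205), as measured from the top. Down and grip.

```bash
python3 -m handwheel '[[[0.02,0,1,0],[0,0,1,0],[0,0,1,0],[0,0,0.7,0],[0,0,0.34,0],[0,0,0,0],[0,0,0,0]]]'; python3 -m handwheel '[[[0,0,0,0],[0,0,0,0],[0,0,0,0],[0,0,0,0],[0,0,0,0],[0,0,0,0],[0,0,0,0],[0,0,0,0],[0,0,0,0]]]' 38 60
```

```text
t: 10.45
tcp_pos: [474.7, 0.3, 18.3]
ee_rot: [1.0, -0.0, 0.0, 0.0]
ft_force: [0.2, 0.7, -0.1]
opening: 84.9
t: 11.35
tcp_pos: [475.1, 0.6, 18.9]
ee_rot: [1.0, 0.0, 0.001, 0.0]
ft_force: [-1.2, -0.3, 6.9]
opening: 45.2
```

```bash
python3 -m handwheel '[[[0,0,-0.5,0],[0,0,-1,0],[0,0,-1,0],[0,0,-0.9,0],[0.13,-1,0,0],[0.13,-1,0,0],[0.13,-1,0,0],[0.13,-1,0,0],[0.13,-1,0,0],[0.13,-1,0,0],[0.13,-1,0,0],[0.13,-1,0,0]]]'; python3 -m handwheel '[[[0.13,-1,0,0],[0.13,-1,0,0],[0.13,-1,0,0],[0.13,-1,0,0],[0.13,-1,0,0],[0.13,-1,0,0],[0.13,-1,0,0],[0.14,-0.84,0,0],[0,0,0,0],[0,0,0,0],[0,0,0,0]]]'
python3 - <<'E'
from h import *
s=arm.read_state(); print(s["t"],s["tcp_pos"],s["opening"])
c=camera("wrist"); cv2.imwrite("pics/w5.png",c["color"][:,:,::-1])
print("to pa",(np.array([526,396.2])-s["tcp_pos"][:2])/25)
E
```

```text
t: 12.55
tcp_pos: [499.2, 201.7, 102.4]
ee_rot: [1.0, 0.0, -0.001, 0.0]
ft_force: [0.3, 0.5, -2.2]
opening: 44.6
t: 13.65
tcp_pos: [525.7, 395.8, 102.1]
ee_rot: [1.0, -0.0, -0.001, 0.0]
ft_force: [0.4, 0.5, -3.0]
opening: 45.2
13.65 [525.7 395.8 102.1] 45.21280570284634
to pa [0. 0.]
```

View pics/w5.png

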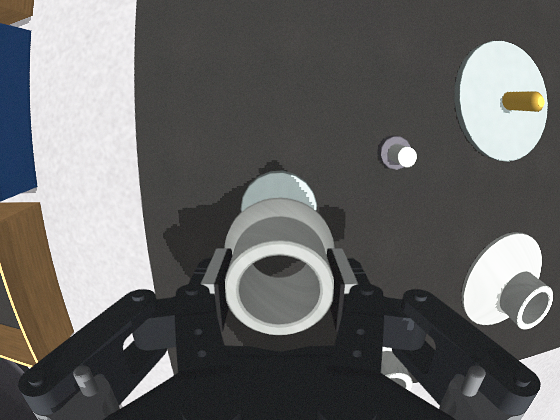

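Cone a is held level over post a, whose foot shows at (279,195). Next I lower and release it.

```bash
python3 -m handwheel '[[[0.01,-0.01,0.6,0],[0,0,0.7,0],[0,0,0.7,0],[0,0,0.5,0],[0,0,0.3,0],[0,0,0.12,0],[0,0,0,0],[0,0,0,0]]]'
```

```text
t: 14.5
tcp_pos: [526.8, 397.3, 29.8]
ee_rot: [1.0, 0.0, 0.001, -0.0]
ft_force: [-0.4, 0.4, -1.7]
opening: 44.5
```

```bash
python3 -m handwheel '[[[0,0,0.04,0],[0,0,0.03,0],[0,0,0,0]]]'; python3 -m handwheel '[[[0,0,0,0],[0,0,0,0],[0,0,0,0],[0,0,0,0],[0,0,0,0],[0,0,0,0],[0,0,0,0],[0,0,-0.5,0],[0,0,-1,0],[0,0,-1,0],[0,0,-1,0],[0,0,0,0]]]' 85; python3 - <<'E'
from h import *
s=arm.read_state(); print(s["t"],s["tcp_pos"],s["opening"])
c=camera("wrist"); cv2.imwrite("pics/w6.png",c["color"][:,:,::-1])
print("to c",(np.array([370.2,298.8])-s["tcp_pos"][:2])/25)
E
```

```text
t: 14.8
tcp_pos: [526.9, 397.3, 29.0]
ee_rot: [1.0, 0.0, 0.0, -0.0]
ft_force: [-2.0, -1.0, 5.2]
opening: 45.2
t: 16.0
tcp_pos: [529.2, 398.8, 121.6]
ee_rot: [1.0, 0.0, 0.004, -0.003]
ft_force: [0.5, 0.7, 0.1]
opening: 85.0
16.0 [529.2 398.8 121.6] 84.99262924579095
to c [-6.4 -4. ]
```

View pics/w6.png

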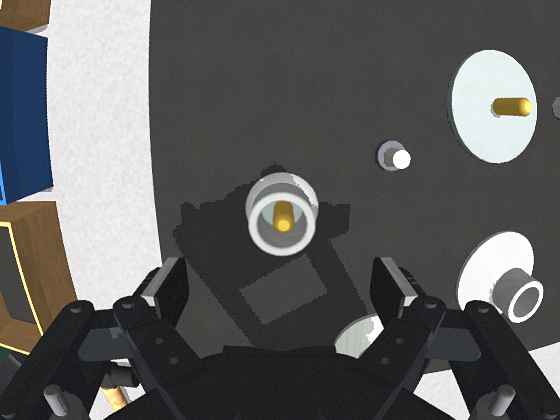

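Cone a is seated, with the rod inside the bore at (284,217). On to cone c.

```bash
python3 -m handwheel '[[[-0.78,0.49,0,0],[-0.78,0.49,0,0],[-0.78,0.49,0,0],[-0.78,0.49,0,0],[-0.78,0.49,0,0],[-0.78,0.49,0,0],[-0.78,0.49,0,0],[-0.78,0.49,0,0],[0,0,0,0],[0,0,0,0],[0,0,0,0]]]'; python3 - <<'E'
from h import *
s=arm.read_state(); print(s["t"],s["tcp_pos"],s["opening"])
c=camera("wrist"); cv2.imwrite("pics/w7.png",c["color"][:,:,::-1])
print("to c",(np.array([370.2,298.8])-s["tcp_pos"][:2])/25)
E
```

```text
t: 17.15
tcp_pos: [370.9, 299.2, 115.2]
ee_rot: [1.0, 0.0, 0.0, -0.0]
ft_force: [0.0, 0.8, 0.4]
opening: 85.1
17.15 [370.9 299.2 115.2] 85.06343419661216
to c [-0. -0.]
```

View pics/w7.png

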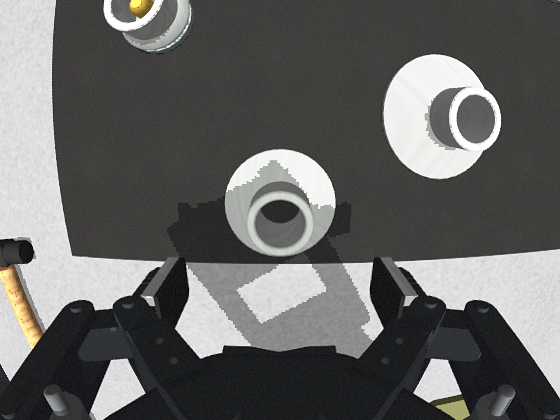

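Cone c is centred at (280,205) between the fingers. I grip it at TCP z about 25.

```bash
python3 -m handwheel '[[[0,0,1,0],[0,0,1,0],[0,0,1,0],[0,0,0.6,0],[0,0,0,0],[0,0,0,0]]]'; python3 -m handwheel '[[[0,0,0,0],[0,0,0,0],[0,0,0,0],[0,0,0,0],[0,0,0,0],[0,0,0,0],[0,0,0,0],[0,0,0,0],[0,0,0,0]]]' 38 60
```

```text
t: 17.8
tcp_pos: [370.9, 299.2, 25.4]
ee_rot: [1.0, 0.0, -0.0, 0.0]
ft_force: [-0.0, -0.5, 0.4]
opening: 85.0
t: 18.7
tcp_pos: [371.4, 299.3, 26.9]
ee_rot: [1.0, 0.0, 0.001, -0.0]
ft_force: [-0.7, -1.8, 4.5]
opening: 45.6
```

```bash
python3 -m handwheel '[[[0,0,-0.5,0],[0,0,-1,0],[0,0,-1,0],[0,0,-0.9,0],[0,0,0,0]]]'; python3 -m handwheel '[[[0.88,0.94,0,0],[0.88,0.94,0,0],[0.88,0.94,0,0],[0.88,0.94,0,0],[0.88,0.94,0,0],[0.88,0.94,0,0],[0.88,0.94,0,0],[0.88,0.94,0,0],[0.88,0.94,0,0],[0.88,0.94,0,0],[0.88,0.94,0,0],[0.9,0.97,0,0]]]'; python3 -m handwheel '[[[0,0,0,0],[0,0,0,0],[0,0,0,0]]]'
python3 - <<'E'
from h import *
s=arm.read_state(); print(s["t"],s["tcp_pos"],s["opening"])
c=camera("wrist"); cv2.imwrite("pics/w8.png",c["color"][:,:,::-1])
print("to pc",(np.array([635.4,15.6])-s["tcp_pos"][:2])/25)
E
```

```text
t: 19.2
tcp_pos: [372.3, 300.2, 114.1]
ee_rot: [1.0, 0.0, 0.003, -0.002]
ft_force: [0.5, 0.0, -3.5]
opening: 45.4
t: 20.4
tcp_pos: [634.4, 15.3, 107.9]
ee_rot: [1.0, 0.0, -0.002, -0.0]
ft_force: [1.0, 0.3, -4.1]
opening: 45.5
t: 20.7
tcp_pos: [633.6, 16.8, 108.7]
ee_rot: [1.0, 0.0, -0.001, -0.0]
ft_force: [0.4, 0.2, -4.0]
opening: 45.2
20.7 [633.6  16.8 108.7] 45.24963445752745
to pc [ 0.1 -0. ]
```

View pics/w8.png

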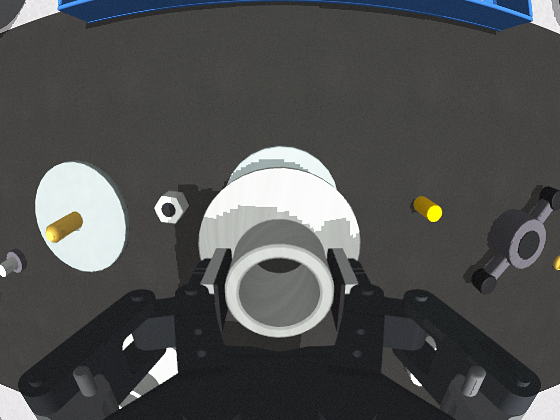

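Cone c is level over post c, whose foot shows at (280,165). Next I lower and release it.

```bash
python3 -m handwheel '[[[0.04,0.03,0.6,0],[0,0,0.7,0],[0,0,0.7,0],[0,0,0.5,0],[0,0,0.3,0],[0,0,0.06,0],[0,0,0,0],[0,0,0,0]]]'
```

```text
t: 21.55
tcp_pos: [636.6, 15.4, 39.5]
ee_rot: [1.0, 0.0, 0.001, 0.0]
ft_force: [-0.1, -0.1, -4.1]
opening: 45.6
```

```bash
python3 -m handwheel '[[[0,0,0.04,0],[0,0,0.03,0],[0,0,0,0]]]'; python3 -m handwheel '[[[0,0,0,0],[0,0,0,0],[0,0,0,0],[0,0,0,0],[0,0,0,0],[0,0,0,0],[0,0,0,0],[0,0,-0.5,0],[0,0,-1,0],[0,0,-1,0],[0,0,-1,0],[0,0,0,0]]]' 85; python3 - <<'E'
from h import *
s=arm.read_state(); print(s["t"],s["tcp_pos"],s["opening"])
c=camera("wrist"); cv2.imwrite("pics/w9.png",c["color"][:,:,::-1])
print("to d",(np.array([446,164])-s["tcp_pos"][:2])/25)
E
```

```text
t: 21.85
tcp_pos: [636.0, 15.5, 37.2]
ee_rot: [1.0, 0.0, 0.0, -0.0]
ft_force: [-0.4, 0.4, -3.4]
opening: 45.2
t: 23.05
tcp_pos: [639.2, 15.3, 130.7]
ee_rot: [1.0, 0.0, 0.005, 0.0]
ft_force: [0.9, 0.1, 1.1]
opening: 85.1
23.05 [639.2  15.3 130.7] 85.11581372879309
to d [-7.7  5.9]
```

View pics/w9.png

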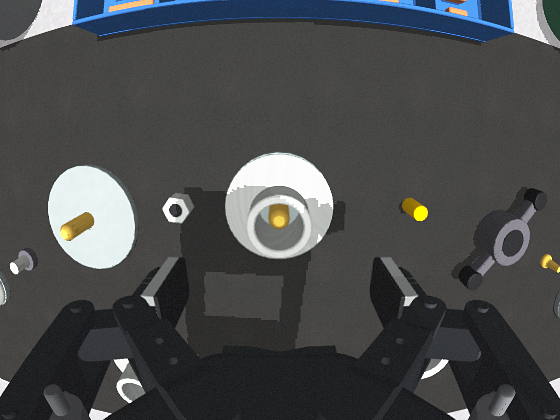

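Cone c is seated, with the rod inside the bore at (279,213). Now the largest cone, d.

```bash
python3 -m handwheel '[[[-0.95,-0.74,0,0],[-0.95,-0.74,0,0],[-0.95,-0.74,0,0],[-0.95,-0.74,0,0],[-0.95,-0.74,0,0],[-0.95,-0.74,0,0],[-0.95,-0.75,0,0],[-0.94,-0.75,0,0],[0,0,0,0],[0,0,0,0],[0,0,0,0]]]'; python3 - <<'E'
from h import *
s=arm.read_state(); print(s["t"],s["tcp_pos"],s["opening"])
c=camera("wrist"); cv2.imwrite("pics/w10.png",c["color"][:,:,::-1])
print("to d",(np.array([446,164])-s["tcp_pos"][:2])/25)
E
```

```text
t: 24.2
tcp_pos: [446.5, 163.5, 124.2]
ee_rot: [1.0, -0.0, -0.0, 0.0]
ft_force: [-0.0, -0.2, -0.1]
opening: 84.9
24.2 [446.5 163.5 124.2] 84.88068725111299
to d [-0.  0.]
```

View pics/w10.png

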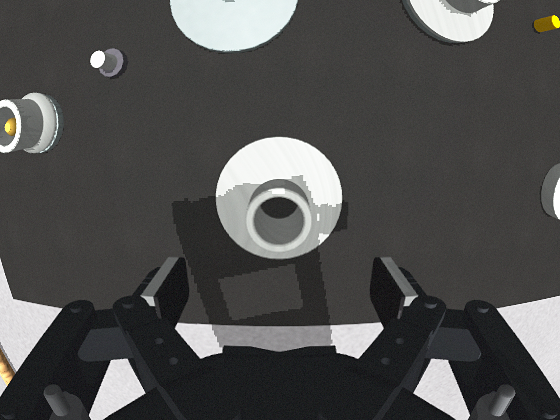

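Cone d is centred at (279,200). I go down to TCP z about 31 and grip it.

```bash
python3 -m handwheel '[[[0,0,1,0],[0,0,1,0],[0,0,1,0],[0,0,0.7,0],[0,0,0,0],[0,0,0,0]]]'; python3 -m handwheel '[[[0,0,0,0],[0,0,0,0],[0,0,0,0],[0,0,0,0],[0,0,0,0],[0,0,0,0],[0,0,0,0],[0,0,0,0],[0,0,0,0]]]' 38 60
```

```text
t: 24.85
tcp_pos: [446.7, 163.5, 32.1]
ee_rot: [1.0, -0.0, -0.0, 0.0]
ft_force: [0.5, -0.7, -0.4]
opening: 84.5
t: 25.75
tcp_pos: [447.4, 164.0, 33.8]
ee_rot: [1.0, 0.0, 0.001, 0.0]
ft_force: [-1.0, -1.6, 5.8]
opening: 45.2
```

```bash
python3 -m handwheel '[[[0,0,-0.5,0],[0,0,-1,0],[0,0,-1,0],[0,0,-0.9,0],[0.88,-0.18,0,0],[0.88,-0.18,0,0],[0.88,-0.18,0,0],[0.88,-0.18,0,0],[0.88,-0.18,0,0],[0.88,-0.18,0,0],[0.88,-0.19,0,0],[0.88,-0.19,0,0]]]'; python3 -m handwheel '[[[0,0,0,0],[0,0,0,0],[0,0,0,0]]]'
python3 - <<'E'
from h import *
s=arm.read_state(); print(s["t"],s["tcp_pos"],s["opening"])
c=camera("wrist"); cv2.imwrite("pics/w11.png",c["color"][:,:,::-1])
print("to pd",(np.array([621.7,200.7])-s["tcp_pos"][:2])/25)
E
```

```text
t: 26.95
tcp_pos: [621.5, 200.5, 115.4]
ee_rot: [1.0, 0.0, -0.002, 0.0]
ft_force: [0.0, -0.2, -6.8]
opening: 45.0
t: 27.25
tcp_pos: [620.6, 200.2, 115.9]
ee_rot: [1.0, 0.0, -0.001, 0.0]
ft_force: [-0.9, 0.3, -7.0]
opening: 45.2
27.25 [620.6 200.2 115.9] 45.212400447359144
to pd [0. 0.]
```

View pics/w11.png

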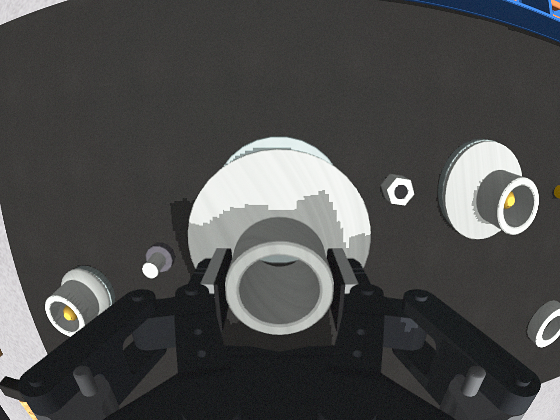

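Cone d is level over post d, whose foot shows at (279,155). Next I lower and release it.

```bash
python3 -m handwheel '[[[0.02,0,0.6,0],[0,0,0.7,0],[0,0,0.7,0],[0,0,0.5,0],[0,0,0.3,0],[0,0,0.06,0],[0,0,0,0],[0,0,0,0]]]'
```

```text
t: 28.1
tcp_pos: [623.3, 200.6, 46.2]
ee_rot: [1.0, 0.0, 0.001, -0.0]
ft_force: [0.1, -0.7, -6.6]
opening: 45.1
```

```bash
python3 -m handwheel '[[[0,0,0.04,0],[0,0,0.03,0],[0,0,0,0]]]'; python3 -m handwheel '[[[0,0,0,0],[0,0,0,0],[0,0,0,0],[0,0,0,0],[0,0,0,0],[0,0,0,0],[0,0,0,0],[0,0,-0.5,0],[0,0,-1,0],[0,0,-1,0],[0,0,-1,0],[0,0,-1,0]]]' 85; python3 - <<'E'
from h import *
s=arm.read_state(); print(s["t"],s["tcp_pos"],s["opening"])
c=camera("wrist"); cv2.imwrite("pics/w12.png",c["color"][:,:,::-1])
c=camera("scene"); cv2.imwrite("pics/scene1.png",c["color"][:,:,::-1])
E
```

```text
t: 28.4
tcp_pos: [622.8, 200.5, 44.0]
ee_rot: [1.0, 0.0, 0.0, -0.0]
ft_force: [-0.3, -0.4, -6.9]
opening: 45.1
t: 29.6
tcp_pos: [622.8, 200.5, 158.4]
ee_rot: [1.0, 0.0, 0.0, -0.0]
ft_force: [-0.2, 0.4, -0.6]
opening: 85.0
29.6 [622.8 200.5 158.4] 85.00134968007205
```

View pics/w12.png

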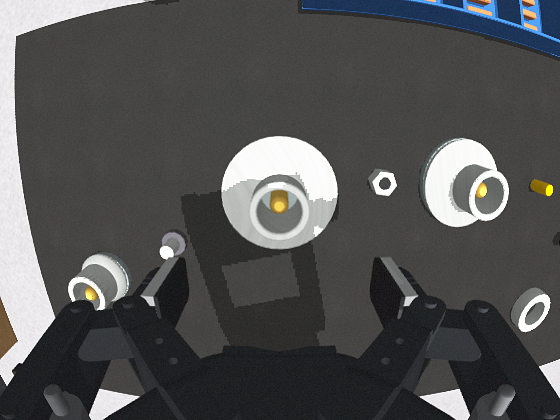

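View pics/scene1.png

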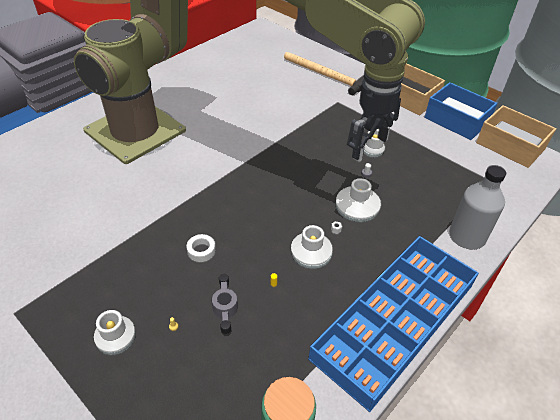

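All four cones are on their posts, and the spacer at (201,247) and nut at (225,299) have not moved. I back the arm off toward the base for a numeric check from the top view.

```bash
python3 -m handwheel '[[[-1,0,-0.5,0],[-1,0,-0.5,0],[-1,0,0,0],[-1,0,0,0],[-1,0,0,0],[-1,0,0,0],[-1,0,0,0],[-1,0,0,0],[0,0,0,0],[0,0,0,0],[0,0,0,0]]]'; python3 - <<'E'
from h import *
c=camera("top"); im=c["color"]; cv2.imwrite("pics/top1.png",im[:,:,::-1])
g=cv2.cvtColor(im,cv2.COLOR_RGB2GRAY); m=(g>110).astype(np.uint8)
m0=np.zeros_like(m); m0[100:285,105:480]=m[100:285,105:480]
cs,h=cv2.findContours(m0,cv2.RETR_CCOMP,cv2.CHAIN_APPROX_NONE)
for i,k in enumerate(cs):
    if 28<len(k)<130:
        p=k[:,0]; print(h[0][i][3],p.mean(0),len(k),[(z,*circ(ray(c,p,z))) for z in(6,13,60)])
E
```

```text
t: 30.8
tcp_pos: [423.3, 200.4, 181.4]
ee_rot: [1.0, 0.0, 0.0, -0.0]
ft_force: [0.2, 0.1, -0.1]
opening: 85.0
-1 [467. 284.] 48 [(6, array([-115.7, -415.5]), np.float64(862.6996725745427), np.float64(0.2943131746320515)), (13, array([-112.4, -413.2]), np.float64(856.3446261358611), np.float64(0.2929812778771692)), (60, array([ -90.6, -397.2]), np.float64(814.7324767203003), np.float64(0.2837028011009299))]
-1 [214.5 234. ] 30 [(6, array([450.7, 198.9]), np.float64(23.88592740503534), np.float64(4.3499515812437926)), (13, array([450.1, 197.7]), np.float64(23.743886274856195), np.float64(4.324083963532964)), (60, array([445.6, 189.2]), np.float64(22.790181543806845), np.float64(4.150401387487901))]
-1 [353.3 227.2] 73 [(6, array([ 461.1, -152. ]), np.float64(64.53693296275236), np.float64(0.6943016403949437)), (13, array([ 460.3, -151.2]), np.float64(64.15315473468661), np.float64(0.6901728750343299)), (60, array([ 455.5, -145.6]), np.float64(61.576358060555336), np.float64(0.6624511647560949))]
4 [353.4 227. ] 40 [(6, array([ 461.1, -151.8]), np.float64(35.47050316276706), np.float64(
[... 1607 characters left out ...]
9126950276712)), (60, array([611.3, 192.7]), np.float64(103.98934873942646), np.float64(0.6660407699121634))]
-1 [285.4 160.8] 101 [(6, array([637. ,  15.8]), np.float64(92.56158846018991), np.float64(0.7329423940730755)), (13, array([635.2,  15.6]), np.float64(92.01115755536514), np.float64(0.7285838458689087)), (60, array([623.3,  14.4]), np.float64(88.31540719432797), np.float64(0.6993193079263907))]
-1 [133.8 100.2] 117 [(6, array([809.6, 418.1]), np.float64(91.42193489920068), np.float64(23.211396785311045)), (13, array([806.8, 415.6]), np.float64(90.878281109485), np.float64(23.073366849266293)), (60, array([788.1, 398.3]), np.float64(87.22803423569931), np.float64(22.14659442156111))]
```

View pics/top1.png

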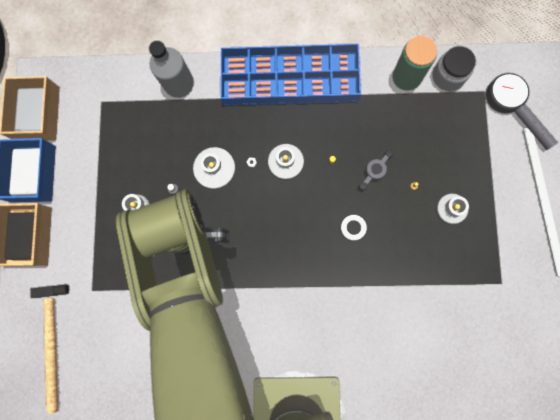

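The top view shows cones b, c and d within about 2 mm of their posts, and the spacer and nut within about 0.3 mm of where they started. The arm partly hides cone a in this view, but its rod is visible inside the bore at (133,205), and the wrist view confirmed it earlier. I hand the job in.

```bash
python3 - <<'E'
from h import *
s=arm.read_state(); print(s["t"],s["dq"],s["ft_force"],s["opening"]); arm.job_done()
E
```

```text
30.85 [-0.  0. -0. -0.  0.  0.] [-0.9 -0.  -0. ] 84.71441602810016
the job is handed in; nothing more can be done
```

All four cones are on their matching posts, released and upright, and the job was handed in at about 31 s with the arm at rest and clear of everything. No verdict is reported, so this rests on my own checks:

- **Cones b, c and d:** the last top view puts them within about 2 mm of their post axes.
- **Cone a:** the arm hid its base in that last view, so its position was not re-measured. The wrist view after release shows it seated, with the rod inside its bore.
- **Seating height:** I judged it from the release heights and the pictures, not by a direct measurement.
- **Spacer ring and clamping nut:** both measured within about 0.3 mm of where they started.

None of the checks failed or disagreed. Top and wrist measurements matched within about 1 mm for cone b and its post. The looser wrist fits on objects off to the side or cut off by the picture edge, and on cone a's base outline (about 4 mm off), were not used for positioning.

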